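Seat the offcut in the marking fence and hold the length gauge out

TASK

Push the loose brown offcut square and flush into the corner of the marking-out fence, against both the long fence and the end fence. Then squeeze the red release on the spring-return length gauge, draw the gauge out past its first stop to its second stop (fully out), and finish while still gripping and holding it there so that I can scribe the line at its pointer. The offcut must stay in its corner and the other things on the bench must be left where they are.

Things in the scene. Friction and masses are not known exactly. Their poses are not given: they have to be found in the camera images.
- station: marking-out station, fixed: white base 230 x 500 x 18 mm (own x -130 to +100, y -250 to +250 mm). Origin at bench level; +z up, +x from the open front to the long aluminium fence. Fence along own y: 24 mm thick, front face x = +63, top z = 48 mm. End fence along own x (-80 to +63), 20 mm thick, inner face y = +130, top z = 43 mm.
- corner (a point): the inner corner of the two fences on the base's top face (18 mm above the bench); axes as the station: the long fence's front face runs from here along own -y, the end fence's inner face along own -x. The seated offcut fills the -x, -y quarter; its centre is then at (-35, -120, +10) mm from here.
- offcut_mid (a point): centre of the loose brown hardwood offcut 70 x 240 x 20 mm lying flat on the station's base before the long fence, at first 15 mm or more clear of both fences (centre 40 to 60 mm and 38 to 70 mm short of its seat) and skewed up to 0.3 rad to either side; own y along its length (roughly station y), z up. 0.15 to 0.31 kg; slides on the base.
- grip_mid (a point): middle of the gauge head's gripping zone, 90 mm above the bench, half-way between the red paddle (front, station -x) and the rear pad. The head is a black block 18 mm thick (station x), 44 mm wide (station y), 50 to 112 mm above the bench; the paddle, 32 mm wide, stands 6 mm proud from 72 to 108 mm up. So the pinch along x is 24 mm, 19 mm squeezed. Axes as the station.
- pointer_tip (a point): tip of the flat steel pointer, 12 mm wide, which sticks out of the foot of the gauge head 58 mm towards station -x, 50 to 53 mm above the bench, its tip turned down to 5 mm above the offcut's top. Keep fingertips that grip the head higher than 60 mm above the bench.
- tube_end (a point): mouth of the gauge's square outer tube (24 x 24 mm), on top of the long fence, tube centre 60 mm above the bench; the tube runs from here 170 mm along station +y, with clamps up to 78 mm high. The head sits 3 mm off the mouth when home and leaves it along station -y on a 14 mm steel rod.
- gauge (a joint): how far the telescoping gauge is drawn out, m: 0 home, 0.060 first stop (one red line on the fence), 0.120 second stop (two red lines) = hard end of travel. The head moves along station -y. Latched at home until the release is squeezed; let out midway, the latch may catch at the first stop. Nothing latches at the second stop: a spring (5 to 6 N) draws it home when let go.
- release: the red release paddle on the front of the gauge head, 6 x 32 x 36 mm, moving with the gauge; origin at bench level under the middle of the head, axes as the station. It goes in 5 mm towards station +x (latch free after 4 mm) against a spring of 2 N rising to 5 N: pinching the head front to back with 15 N or more squeezes it; keep it squeezed while pulling.
- cork_block: bystander: cork sanding block with a thin reddish sole, 90 x 50 x 30 mm, lying on the station's base just beyond the end fence; origin at the centre of its underside
- pencil: bystander: flat red carpenter's pencil, about 160 x 14 x 8 mm, lying along the outer side of the end fence on the station's base; origin at its underside near the middle
- try_square: bystander: try square lying flat: dark wooden stock 22 x 110 x 18 mm, steel blade 150 x 30 x 3 mm from it along own +x; origin under the middle of the stock
- tape: bystander: yellow pocket tape measure standing on edge, 66 x 34 x 62 mm; origin at the centre of its underside
- glue: bystander: white glue bottle with orange cap, 60 mm diameter, 160 mm tall; origin at the centre of its underside
- mallet: bystander: wooden mallet lying on the table, head 60 x 120 x 70 mm at own +x end, about 260 mm long in all; origin 120 mm from the head's far face, at table height
- frame: bystander: pale mitred picture frame lying flat, bars 16 mm wide, 150 x 110 mm, 15 mm thick; origin at its centre on the underside

How it is judged:
By the outcome, as a careful person would: the job done as asked, in the order asked, and still so for the second after the job is handed in, while the arm keeps its last pose, push and grip.
It also fails if it takes over 64 s, if anything falls off the work surface, if the arm or the gripper's body presses on something with over 40 N, if the wrist force passes 120 N, or if a joint passes its speed limit or range.

ROBOT

A 6-joint arm with a two-finger parallel gripper is mounted at the origin on the work surface. World frame = base frame: x ahead of the robot, y to its left, z up, the work surface at z = 0. Lengths are in m, angles in rad, forces in N, time in s.
With the tool pointing down it reaches from about 0.3 to 0.775 m from the base axis. Payload 14.6 kg.
Tool frame: the origin (TCP) lies midway between the tips of the shut fingers; the grasp point (between the pads) lies 19 mm behind it (ctrl.hold_point_z is the distance from the TCP to the grasp point, in m); z points along the fingers, x is the direction in which the jaws open and shut, and the axes are right-handed (so a half turn about z gives the same grasp; the last joint's range is limited). The gripper opens to 94 mm and grips with 3 to 60 N. Pads are 16 mm wide; open, the fingers measure 119 mm over their backs; the gripper's body (75 mm by 177 mm) begins 78 mm behind the grasp point.
Start: joints at [-1.26, 0.3, 1.521, -0, 1.321, -0.067], TCP at [0.203, -0.511, 0.205] pointing down, gripper open.
Joint ranges: [-3.03, 3.03], [-0.79, 2.21], [0.23, 2.52], [-1.04, 4.18], [0, 3.07], [-2.55, 2.55]. Speed limits (rad/s): [2.22, 2.22, 2.57, 3.14, 3.14, 3.14].

INTERFACE

Orientations are given as [roll, pitch, yaw] about the fixed x, y, z axes, in that order (R = Rz(yaw) Ry(pitch) Rx(roll)).
In Python, from station import ctrl, viewer, ticket, nets gives the robot as it stands.
- The arm moves only by the tool carry_out, never from a script. Its argument "commands" is one flat list of numbers, 7 for each row, row after row: the closure, from -1 (fully open) to 1 (shut), so that 0 is half open, then the shift along the world's x, y, z in cm, then the turn, a rotation vector about the world's x, y, z in rad. In form: [gripper, tx, ty, tz, ax, ay, az, gripper, tx, ty, tz, ax, ay, az, ...]. A call has 1 to 12 rows; each row is the pose to reach, as a shift and turn from the pose measured when the call began; what a row does not reach only later rows make up. A row lasts 1/12 s, in which the tool goes at most 41.7 mm and 7.16 degrees, less where a joint would pass 70% of its speed; a pose out of reach is approached as far as the arm can. A call with a gripper value outside its range is refused whole. The fingers move at their own pace and stop on an object; "force" is the grip in N (left out, the last holds). Time passes only in rows, so rows that repeat a pose let the fingers close. It gives the time, the measured TCP pose, the force and the opening at its end, in the units of the state.
- ctrl.get_obs(): the state, without advancing time (a new reading comes with each control period).
- viewer.camera(name): name is "scene" or "side" or "wrist"; returns (picture, depth): 420x560x3 uint8, blue, green, red; 420x560 float32, m along the optical axis (not along the pixel's ray), 0 where there is no reading.
- viewer.camera_info(name): a dict with "fx", "fy", "cx", "cy" (pixels), "R" (3x3) and "t" (3): a world point X has camera coordinates R X + t. Camera axes: x right, y down, z forward; pixel columns grow to the right and rows downward; lengths in m; the calibration is good to about 2 mm. A picture is of the moment at which its call begins: read the wrist's pose just before it. camera_info takes no time and is no camera call; for the wrist camera it gives the pose at the moment of the call.
- ticket.hand_in(): hands the job in, once; it reports no verdict.
Trained networks look in the newest picture that a camera, given by its name, has taken for a name from the list of things; names that differ only in an ending like _2 or _b are one class to them, and where a whole thing is asked for, a point or a joint stands for the part that bears it (a point fixed in the world has none). Each returns a list of dicts, best first, with "confidence" (0 to 1); they miss things now and then, are a little off and sometimes report something else, mostly with a low value. They report only what shows in the picture. A call takes as long as a camera call.
- nets.silhouettes(camera, thing): "region" (420x560 bool, what is visible of it) and "extent" ([left, top, right, bottom] in pixels, round what is visible of it).
The state is a dict: "time_s": time; "qpos": joint angles; "joint_vel": joint speeds; "tau": joint torques, N m; "ee_pos": TCP position; "eef_rot": TCP orientation; "force": force on the tool from outside, world axes, zero at the start; "moment": the same for the moment, N m; "grip_width": finger opening in m.
Only numpy, scipy, OpenCV 4.12 (cv2) and the standard library are available. Lean on these libraries where they do the work, as an engineer would, in place of code of your own. Each camera call takes 0.05 s, during which the arm holds its last target. There are 200 camera calls.

## Working session

There is one attempt and no reset: what is moved stays moved. The work goes in short steps, Python scripts to look and compute and a tool call to move; the robot and the scene stay as the last step left them, time stands still between calls to the robot, and variables do not carry over. Pictures are saved under pics/ and viewed, about 8 in all and at most 12, crops included, and the job is handed in when it is done.

Besides the shell and the picture viewer there is one more tool, called after "Request:" by a JSON object that holds its "op" and its "data". carry_out: Moves the arm, as the interface text tells. Its arguments: {"type":"object","properties":{"commands":{"type":"array","items":{"type":"number"}},"force":{"type":"number"}},"required":["commands"]}

```bash
mkdir -p pics; cat > h.py <<'E'
import numpy as np, cv2
from station import ctrl, viewer, ticket, nets
def pts(cam, d, info):
    v,u=np.mgrid[0:d.shape[0],0:d.shape[1]]
    P=np.stack([(u-info['cx'])/info['fx']*d,(v-info['cy'])/info['fy']*d,d],-1)
    return (P-info['t'])@info['R']   # R^T (P-t)
def shot(cam,name=None):
    info=viewer.camera_info(cam); im,d=viewer.camera(cam)
    if name: cv2.imwrite('pics/'+name,im)
    return im,d,pts(cam,d,info),info
E
python3 - <<'E'
from h import *
o=ctrl.get_obs(); print(o['time_s'],o['ee_pos'],o['eef_rot'],o['grip_width'],ctrl.hold_point_z)
ims=[]
for c in ['scene','side']:
    im,d,P,info=shot(c); ims.append(im)
    print(c,-info['R'].T@info['t'])
    for t in ['station','offcut_mid','release','grip_mid','tube_end','pointer_tip','cork_block','try_square','tape','glue','mallet','frame']:
        r=nets.silhouettes(c,t)
        if r:
            b=r[0]; m=b['region']&(d>0); q=P[m]
            if len(q): print(t,round(b['confidence'],2),b['extent'],m.sum(),np.median(q,0).round(3),np.percentile(q,2,0).round(3),np.percentile(q,98,0).round(3))
cv2.imwrite('pics/a.png',ims[0]);cv2.imwrite('pics/b.png',ims[1])
E
```

```text
0.0 [ 0.20279539 -0.51096641  0.20487329] [-3.14150684e+00  1.15491844e-03 -1.19301220e+00] 0.09390969338191144 0.0188
scene [1.31761096 0.23972563 1.19408604]
station 0.74 [189.5, 205.1, 346.1, 277.3] 6833 [ 0.602 -0.016  0.02 ] [ 0.42  -0.259  0.008] [0.689 0.222 0.085]
offcut_mid 0.97 [225.9, 212.3, 301.1, 250.8] 1377 [ 0.556 -0.056  0.038] [ 0.512 -0.164  0.018] [0.592 0.07  0.044]
release 0.5 [225.5, 217.2, 302.5, 250.5] 1306 [ 0.557 -0.058  0.038] [ 0.519 -0.164  0.021] [0.592 0.066 0.044]
grip_mid 0.66 [278.1, 238.8, 290.7, 257.1] 221 [0.633 0.047 0.095] [0.59  0.028 0.05 ] [0.64  0.067 0.115]
tube_end 0.64 [193.5, 207.0, 346.9, 274.5] 6711 [ 0.602 -0.008  0.02 ] [ 0.416 -0.258  0.01 ] [0.688 0.221 0.086]
pointer_tip 0.51 [275.3, 239.0, 290.9, 261.4] 235 [0.633 0.047 0.095] [0.613 0.028 0.05 ] [0.641 0.067 0.115]
cork_block 0.57 [328.5, 224.9, 346.1, 252.9] 420 [0.518 0.193 0.047] [0.467 0.165 0.024] [0.556 0.222 0.053]
try_square 0.72 [162.2, 144.1, 205.0, 172.6] 379 [ 0.323 -0.432  0.006] [ 0.193 -0.514 -0.001] [ 0.355 -0.409  0.022]
tape 0.72 [420.8, 268.8, 446.4, 302.3] 42
[... 944 characters left out ...]
] [0.573 0.011 0.028] [0.633 0.07  0.115]
cork_block 0.58 [237.2, 255.8, 268.4, 280.7] 539 [0.502 0.205 0.048] [0.461 0.168 0.02 ] [0.548 0.227 0.052]
try_square 0.52 [356.7, 166.7, 369.1, 178.9] 78 [ 0.34  -0.436  0.017] [ 0.328 -0.488  0.003] [ 0.352 -0.412  0.023]
tape 0.7 [150.3, 324.5, 184.7, 347.8] 570 [0.584 0.508 0.054] [0.558 0.479 0.001] [0.631 0.529 0.065]
glue 0.56 [339.6, 121.3, 357.6, 160.3] 458 [ 0.433 -0.518  0.078] [ 0.407 -0.761 -0.001] [ 0.512 -0.505  0.161]
mallet 0.96 [182.9, 326.9, 289.9, 408.3] 2681 [0.437 0.516 0.048] [0.245 0.455 0.002] [0.491 0.569 0.077]
frame 0.69 [296.8, 138.2, 332.6, 161.9] 412 [ 0.589 -0.513  0.013] [ 0.516 -0.579 -0.001] [ 0.665 -0.464  0.019]
```

View pics/a.png

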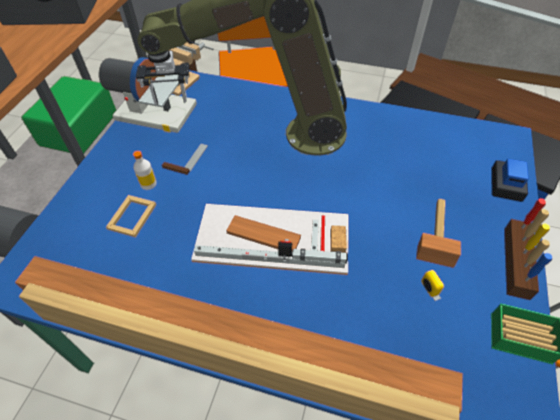

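View pics/b.png

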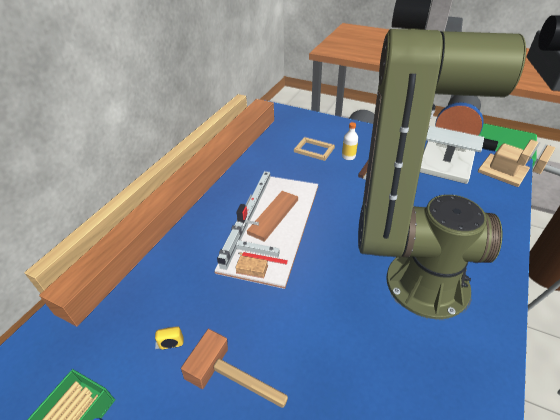

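The station stands at about (0.55, 0, 0), nearly aligned with the world axes. The gauge head is at about (0.63, 0.05). In the scene view the offcut spans (226–301, 212–251). Next I move above it for a wrist view.

Request:
{"op": "carry_out", "data": {"commands": [-1,22,44,16,0,0,1.19,-1,22,44,16,0,0,1.19,-1,22,44,16,0,0,1.19,-1,22,44,16,0,0,1.19,-1,22,44,16,0,0,1.19,-1,22,44,16,0,0,1.19,-1,22,44,16,0,0,1.19,-1,22,44,16,0,0,1.19,-1,22,44,16,0,0,1.19,-1,22,44,16,0,0,1.19,-1,22,44,16,0,0,1.19,-1,22,44,16,0,0,1.19]}}

```text
time_s: 2.3
ee_pos: [0.4158, -0.0839, 0.3611]
eef_rot: [3.141, -0.001, -0.003]
force: [1.2, -0.8, 0.7]
grip_width: 0.094
```

```bash
python3 - <<'E'
from h import *
o=ctrl.get_obs(); print(o['time_s'],o['ee_pos'],o['eef_rot'])
im,d,P,info=shot('wrist','w1.png'); print(-info['R'].T@info['t']); np.savez('w1.npz',im=im,P=P,d=d)
for t in ['offcut_mid','grip_mid','station','pointer_tip']:
    for b in nets.silhouettes('wrist',t)[:1]:
        m=b['region']&(d>0); q=P[m]
        print(t,round(b['confidence'],2),b['extent'],m.sum(),np.median(q,0).round(4),np.percentile(q,2,0).round(4),np.percentile(q,98,0).round(4))
        if t=='offcut_mid':
            q=q[abs(q[:,2]-.038)<.004]; print(cv2.minAreaRect((q[:,:2]*1000).astype(np.float32)))
E
```

```text
2.3 [ 0.41579722 -0.08392237  0.36106636] [ 3.14131349e+00 -8.10836877e-04 -2.55323861e-03]
[ 0.41496018 -0.00285046  0.54012384]
offcut_mid 0.84 [336.3, 62.0, 410.7, 229.1] 7964 [ 0.5508 -0.0409  0.0377] [ 0.5143 -0.1647  0.0211] [0.589  0.0648 0.0396]
((553.2005615234375, -50.71369171142578), (240.27432250976562, 70.84005737304688), 86.06227111816406)
grip_mid 0.64 [387.5, 55.0, 459.9, 97.7] 1714 [0.6141 0.0408 0.0984] [0.572  0.0227 0.049 ] [0.6334 0.0645 0.1128]
station 0.73 [264.6, 0.1, 461.4, 286.0] 33956 [ 0.5422 -0.0094  0.0183] [ 0.417  -0.2551  0.0158] [0.665  0.1421 0.1077]
pointer_tip 0.72 [391.4, 54.4, 462.6, 97.1] 1603 [0.6143 0.0408 0.1008] [0.576  0.0226 0.0491] [0.632  0.0633 0.1128]
```

View pics/w1.png

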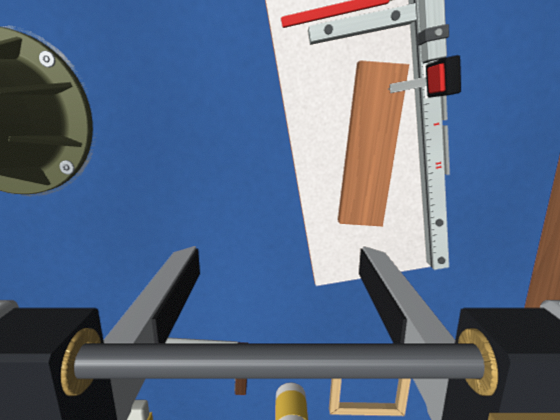

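```bash
python3 - <<'E'
from h import *
D=np.load('w1.npz'); P,d,im=D['P'],D['d'],D['im']; Z=P[...,2]; X=P[...,0];Y=P[...,1]
ok=(d>0)
def edge(m,rows,side):
    L=[]
    for r in rows:
        c=np.where(m[r])[0]
        if len(c): L.append(P[r,c[0 if side=='l' else -1],:2])
    L=np.array(L,np.float32); vx,vy,x,y=cv2.fitLine(L,cv2.DIST_HUBER,0,.01,.01).ravel()
    s=np.sign(vy); print('dir yaw',np.arctan2(-vx*s,vy*s),'pt',x,y,len(L), 'x@y=0',x-vx/vy*y); return
base=ok&(abs(Z-.018)<.006)&(X>.38)&(X<.7)
edge(base,range(20,275,3),'l')
top=ok&(abs(Z-.048)<.004)&(X>.58)&(X<.70)
edge(top&(Y<.02),range(105,260,3),'l'); edge(top&(Y<.02),range(105,260,3),'r')
ef=ok&(abs(Z-.043)<.003)&(Y>.06)&(Y<.2)&(X>.44)&(X<.6)
q=P[ef]; print('endfence',len(q),cv2.minAreaRect((q[:,:2]*1000).astype(np.float32)))
q=P[base]; print(cv2.minAreaRect((q[:,:2]*1000).astype(np.float32)))
hd=ok&(Z>.108)&(Z<.118)&(X>.55); q=P[hd]; print('head',cv2.minAreaRect((q[:,:2]*1000).astype(np.float32)))
red=ok&(im[...,2]>150)&(im[...,1]<90)&(Z>.07); q=P[red]; print('red',len(q),q.min(0),q.max(0),q.mean(0))
pt=ok&(abs(Z-.052)<.004)&(X<.60)&(Y>.0)&(Y<.08); q=P[pt]; print('pointer',len(q), q.min(0),q.max(0))
E
```

```text
dir yaw 0.18384416 pt 0.43555063 -0.055127885 85 x@y=0 0.42529994
dir yaw 0.18346174 pt 0.6443798 -0.12606443 52 x@y=0 0.6209888
dir yaw 0.17825049 pt 0.66217595 -0.092206545 52 x@y=0 0.6455638
endfence 1803 ((531.7025146484375, 93.23591613769531), (143.92568969726562, 72.17774963378906), 11.69024658203125)
((537.6712646484375, -215.0076904296875), (270.8049621582031, 735.2728881835938), 0.7271630167961121)
head ((621.9026489257812, 43.53364562988281), (23.668228149414062, 43.76750564575195), 8.580743789672852)
red 134 [0.60781258 0.02682704 0.0791781 ] [0.61849507 0.05634301 0.10904628] [0.61269055 0.04222179 0.1063332 ]
pointer 485 [0.03726992 0.00131227 0.04802851] [0.59953982 0.07044992 0.05597629]
```

```bash
python3 - <<'E'
from h import *
D=np.load('w1.npz'); P,d,im=D['P'],D['d'],D['im']
th=.183; ex=np.array([np.cos(th),np.sin(th),0]); ey=np.array([-np.sin(th),np.cos(th),0])
A=P@ex-.5478; B=P@ey; Z=P[...,2]; ok=d>0
# end fence: top points
m=ok&(abs(Z-.043)<.003)&(A>-.07)&(A<.04)&(B>-.02)
h,e=np.histogram(B[m],np.arange(-.02,.12,.002)); print([(round(float(x),3),int(n)) for x,n in zip(e,h) if n>10])
# base front (−y) edge
m=ok&(abs(Z-.018)<.006)&(A>-.12)&(A<.05); print('base -y edge',np.sort(B[m])[:200:20])
# head
m=ok&(Z>.106)&(Z<.118)&(A>.03)&(A<.12); print('head A',np.percentile(A[m],[1,99]),'B',np.percentile(B[m],[1,99]))
m=ok&(Z>.109)&(Z<.118)&(A>.03)&(A<.12); print('head top A',np.percentile(A[m],[1,99]),'B',np.percentile(B[m],[1,99]))
m=ok&(abs(Z-.052)<.004)&(A<.055)&(A>-.03)&(abs(B+.07)<.02); print('ptr',np.percentile(A[m],[1,99]),np.percentile(B[m],[1,99]))
E
```

```text
[(0.008, 64), (0.01, 126), (0.012, 139), (0.014, 140), (0.016, 125), (0.018, 135), (0.02, 132), (0.022, 122), (0.024, 136), (0.026, 136), (0.028, 90)]
base -y edge [-0.69211686 -0.68618692 -0.68278217 -0.68076466 -0.67964998 -0.67835478
 -0.67667212 -0.67526925 -0.67423023 -0.67326562]
head A [0.0600372  0.08283417] B [-0.09154956 -0.04926082]
head top A [0.06580394 0.08289496] B [-0.09154254 -0.04916483]
ptr [0.01655077 0.05450829] [-0.07635148 -0.06450002]
```

Request:
{"op": "carry_out", "data": {"commands": [-1,5.2,1.7,-24,0,0,-1.385,-1,5.2,1.7,-24,0,0,-1.385,-1,5.2,1.7,-24,0,0,-1.385,-1,5.2,1.7,-24,0,0,-1.385,-1,5.2,1.7,-24,0,0,-1.385,-1,5.2,1.7,-24,0,0,-1.385,-1,5.2,1.7,-24,0,0,-1.385,-1,5.2,1.7,-24,0,0,-1.385,-1,5.2,1.7,-24,0,0,-1.385,-1,5.2,1.7,-24,0,0,-1.385,-1,5.2,1.7,-24,0,0,-1.385,-1,5.2,1.7,-24,0,0,-1.385]}}

```text
time_s: 3.55
ee_pos: [0.4666, -0.0706, 0.1194]
eef_rot: [3.141, 0.001, -1.396]
force: [-0.0, -0.5, -0.2]
grip_width: 0.0938
```

Request:
{"op": "carry_out", "data": {"commands": [-1,0.1,0.3,-4,0,0,0.008,-1,0.1,0.3,-7,0,0,0.008,-1,0.1,0.3,-9,0,0,0.008,-1,0.1,0.3,-9.4,0,0,0.008,-1,0.1,0.3,-9.4,0,0,0.008,-1,0.1,0.3,-9.4,0,0,0.008]}}

```text
time_s: 4.05
ee_pos: [0.468, -0.0683, 0.0263]
eef_rot: [3.142, 0.0, -1.387]
force: [0.4, -0.4, 0.4]
grip_width: 0.0943
```

Request:
{"op": "carry_out", "data": {"commands": [-1,0.5,0.1,0,0,0,0,-1,1.0,0.2,0,0,0,0,-1,1.5,0.3,0,0,0,0,-1,2.0,0.4,0,0,0,0,-1,2.5,0.45,0,0,0,0,-1,3.0,0.55,0,0,0,0,-1,3.5,0.65,0,0,0,0,-1,4.0,0.75,0,0,0,0,-1,4.5,0.85,0,0,0,0,-1,5.0,0.95,0,0,0,0,-1,5.5,1.05,0,0,0,0,-1,6.0,1.1,0,0,0,0]}}

```text
time_s: 5.05
ee_pos: [0.5285, -0.0571, 0.0263]
eef_rot: [3.142, 0.0, -1.387]
force: [-2.7, -0.8, 2.7]
grip_width: 0.0942
```

Request:
{"op": "carry_out", "data": {"commands": [-1,0.5,0.1,0,0,0,0,-1,0.8,0.15,0,0,0,0,-1,1.1,0.2,0,0,0,0,-1,1.4,0.25,0,0,0,0,-1,1.6,0.3,0,0,0,0,-1,1.6,0.3,0,0,0,0]}}

```text
time_s: 5.55
ee_pos: [0.5448, -0.054, 0.0263]
eef_rot: [-3.141, 0.0, -1.387]
force: [1.0, -0.6, 0.5]
grip_width: 0.0942
```

```bash
cat > m.py <<'E'
from h import *
import sys
th=.183; ex=np.array([np.cos(th),np.sin(th),0]); ey=np.array([-np.sin(th),np.cos(th),0])
O=.5478*ex-.121*ey
def st(p): p=np.asarray(p)-O; return np.stack([p@ex,p@ey,p[...,2]],-1)
def look(cam,name):
    o=ctrl.get_obs(); print(o['time_s'],'tcp st',st(o['ee_pos']).round(4),o['eef_rot'].round(3),'F',o['force'].round(1),o['grip_width'])
    im,d,P,info=shot(cam,name)
    r=nets.silhouettes(cam,'offcut_mid')
    if r:
        m=r[0]['region']&(d>0); q=st(P[m]); q=q[abs(q[:,2]-.038)<.004]; 
        print(r[0]['confidence'],cv2.minAreaRect((q[:,:2]*1000).astype(np.float32)),np.percentile(q,[.5,99.5],0).round(4))
    return im,d,P
if __name__=='__main__': look(sys.argv[1],sys.argv[2])
E
python3 m.py wrist w2.png
```

```text
5.55 tcp st [-0.0219 -0.0312  0.0263] [-3.141  0.    -1.387] F [ 1.  -0.6  0.5] 0.09417787334311377
0.78 ((21.404157638549805, -18.297134399414062), (70.19756317138672, 241.8358154296875), 0.06168704852461815) [[-0.0129 -0.1372  0.0362]
 [ 0.0564  0.1004  0.0394]]
```

View pics/w2.png

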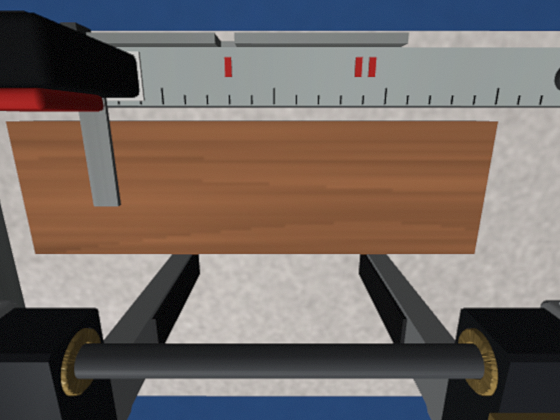

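The wrist view shows the offcut square to the fence, with a gap of about 6.6 mm. It is still about 28 mm short of the end fence.

Request:
{"op": "carry_out", "data": {"commands": [-1,0.3,0.05,0,0,0,0,-1,0.5,0.1,0,0,0,0,-1,0.6,0.1,0,0,0,0,-1,0.7,0.13,0,0,0,0,-1,0.8,0.15,0,0,0,0,-1,0.8,0.15,0,0,0,0]}}

```text
time_s: 6.15
ee_pos: [0.5518, -0.0526, 0.0263]
eef_rot: [3.14, 0.001, -1.387]
force: [-9.2, -1.4, 7.1]
grip_width: 0.0938
```

Request:
{"op": "carry_out", "data": {"commands": [-1,-2,-0.4,0,0,0,0,-1,-2,-0.4,4,0,0,0,1,-2,-0.4,8,0,0,0,1,2,-4,8,0,0,0,1,4,-8,8,0,0,0,1,6.7,-12.7,8,0,0,0,1,6.7,-12.7,8,0,0,0,1,6.7,-12.7,8,0,0,0,1,6.7,-12.7,8,0,0,0,1,6.7,-12.7,8,0,0,0]}}

```text
time_s: 6.98
ee_pos: [0.6186, -0.1791, 0.1059]
eef_rot: [3.139, 0.001, -1.387]
force: [-0.0, 0.0, -0.9]
grip_width: 0.0441
```

```bash
python3 m.py wrist w3.png
```

```text
6.9833 tcp st [ 0.0279 -0.1677  0.1059] [ 3.139e+00  1.000e-03 -1.387e+00] F [-0.   0.  -0.9] 0.04407744353405087
0.61 ((27.471080780029297, -39.95551300048828), (68.02027130126953, 197.2833709716797), 0.06192450225353241) [[-0.0055 -0.1378  0.0359]
 [ 0.0612  0.0529  0.0393]]
```

View pics/w3.png

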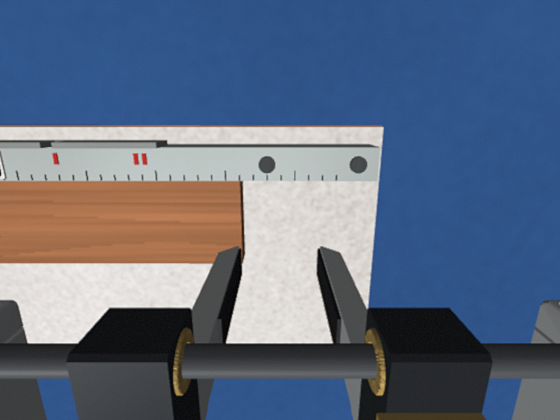

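The offcut is flush to the long fence, with its end at column 243. The fingers are still closing, so I wait, go down and push along +y.

Request:
{"op": "carry_out", "data": {"commands": [1,0,0,0,0,0,0,1,0,0,0,0,0,0,1,0,0,0,0,0,0,1,0,0,0,0,0,0,1,0,0,0,0,0,0,1,0,0,-3,0,0,0,1,0,0,-6,0,0,0,1,0,0,-7.5,0,0,0,1,0,0,-8,0,0,0,1,0,0,-8,0,0,0]}}

```text
time_s: 7.92
ee_pos: [0.6182, -0.1785, 0.0254]
eef_rot: [3.138, 0.002, -1.386]
force: [0.1, -0.7, 0.7]
grip_width: 0.0006
```

Request:
{"op": "carry_out", "data": {"commands": [1,-0.09,0.5,0,0,0,0,1,-0.18,1.0,0,0,0,0,1,-0.27,1.5,0,0,0,0,1,-0.36,2.0,0,0,0,0,1,-0.45,2.4,0,0,0,0,1,-0.53,2.8,0,0,0,0,1,-0.6,3.2,0,0,0,0,1,-0.66,3.5,0,0,0,0,1,-0.7,3.8,0,0,0,0,1,-0.75,4.1,0,0,0,0,1,-0.78,4.2,0,0,0,0,1,-0.78,4.2,0,0,0,0]}}

```text
time_s: 8.92
ee_pos: [0.6101, -0.136, 0.0251]
eef_rot: [3.137, 0.002, -1.386]
force: [0.9, -1.1, 0.9]
grip_width: 0.0005
```

```bash
python3 m.py wrist w4.png;python3 m.py side s4.png
```

```text
8.9167 tcp st [ 0.0274 -0.1237  0.0251] [ 3.137e+00  2.000e-03 -1.386e+00] F [ 0.9 -1.1  0.9] 0.00045323846384944926
0.97 ((26.779027938842773, -39.04931640625), (68.27485656738281, 146.79576110839844), 0.13744787871837616) [[-0.0061 -0.1109  0.0362]
 [ 0.0604  0.0293  0.0392]]
9.0167 tcp st [ 0.0272 -0.1237  0.0249] [ 3.137e+00  3.000e-03 -1.386e+00] F [-0.4 -0.2 -0.2] 0.00032070851971693437
0.69 ((27.4102783203125, 9.803558349609375), (238.3069305419922, 70.81062316894531), 89.19042205810547) [[-0.0074 -0.1063  0.0342]
 [ 0.0622  0.127   0.0419]]
```

Request:
{"op": "carry_out", "data": {"commands": [1,-0.02,0.1,0,0,0,0,1,-0.04,0.2,0,0,0,0,1,-0.05,0.3,0,0,0,0,1,-0.05,0.3,0,0,0,0]}}

```text
time_s: 9.45
ee_pos: [0.6095, -0.1334, 0.0248]
eef_rot: [3.137, 0.002, -1.386]
force: [2.0, -4.7, -1.3]
grip_width: 0.0006
```

Request:
{"op": "carry_out", "data": {"commands": [1,-0.02,0.1,0,0,0,0,1,-0.03,0.2,0,0,0,0,1,-0.03,0.2,0,0,0,0]}}

```text
time_s: 9.7
ee_pos: [0.6098, -0.1332, 0.0252]
eef_rot: [3.138, -0.001, -1.387]
force: [2.8, -13.5, -0.5]
grip_width: 0.0002
```

Request:
{"op": "carry_out", "data": {"commands": [1,0.36,-2,0,0,0,0,1,0.36,-2,4,0,0,0,1,0.36,-2,8,0,0,0,-1,-3,2,8,0,0,0,-1,-6,6,8,0,0,0,-1,-9.3,10.6,8,0,0,0,-1,-9.3,10.6,8,0,0,0,-1,-9.3,10.6,8,0,0,0,-1,-9.3,10.6,8,0,0,0,-1,-9.3,10.6,4,0,0,0,-1,-9.3,10.6,1,0,0,0,-1,-9.3,10.6,0.1,0,0,0]}}

```text
time_s: 10.7
ee_pos: [0.5152, -0.0277, 0.0223]
eef_rot: [3.133, 0.001, -1.387]
force: [-0.1, -0.0, -0.4]
grip_width: 0.0567
```

Request:
{"op": "carry_out", "data": {"commands": [-1,0,0,0,0,0,0,-1,0,0,0,0,0,0,-1,0.5,0.1,0,0,0,0,-1,1.0,0.2,0,0,0,0,-1,1.5,0.3,0,0,0,0,-1,2.0,0.4,0,0,0,0,-1,2.4,0.45,0,0,0,0,-1,2.7,0.5,0,0,0,0,-1,2.9,0.55,0,0,0,0,-1,2.9,0.55,0,0,0,0]}}

```text
time_s: 11.53
ee_pos: [0.5445, -0.0221, 0.0223]
eef_rot: [3.133, 0.001, -1.387]
force: [-0.1, -0.4, -0.7]
grip_width: 0.094
```

```bash
python3 m.py wrist w5.png
```

```text
11.5333 tcp st [-0.0164  0.0002  0.0223] [ 3.133e+00  1.000e-03 -1.387e+00] F [-0.1 -0.4 -0.7] 0.0939996055788295
0.55 ((27.1572265625, 10.97857666015625), (71.15290832519531, 242.38633728027344), 0.25592994689941406) [[-0.0061 -0.1083  0.0362]
 [ 0.0623  0.1294  0.0395]]
```

View pics/w5.png

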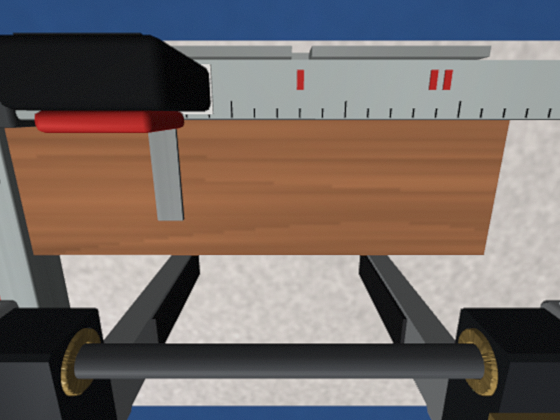

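Flush on both sides as far as this view shows. I give +x one firm press to confirm.

Request:
{"op": "carry_out", "data": {"commands": [-1,0.2,0.03,0,0,0,0,-1,0.3,0.05,0,0,0,0,-1,0.35,0.06,0,0,0,0,-1,0.35,0.06,0,0,0,0]}}

```text
time_s: 11.97
ee_pos: [0.546, -0.0218, 0.0222]
eef_rot: [3.129, 0.001, -1.387]
force: [-13.3, -3.2, 10.4]
grip_width: 0.0941
```

Request:
{"op": "carry_out", "data": {"commands": [-1,-2,-0.4,0,0.002,-0.012,0,-1,-3,-0.55,3,0.002,-0.012,0,-1,-3,-0.55,7,0.002,-0.012,0,-1,-3,-0.55,11,0.002,-0.012,0,-1,-3,-0.55,15,0.002,-0.012,0,-1,-3,-0.55,18,0.002,-0.012,0]}}

```text
time_s: 12.47
ee_pos: [0.5162, -0.0274, 0.2058]
eef_rot: [-3.139, -0.0, -1.387]
force: [0.5, -0.3, -0.5]
grip_width: 0.0939
```

Request:
{"op": "carry_out", "data": {"commands": [-1,9,6,0,0,0,1.57,-1,9,6,0,0,0,1.57,-1,9,6,0,0,0,1.57,-1,9,6,0,0,0,1.57,-1,9,6,0,0,0,1.57,-1,9,6,0,0,0,1.57,-1,9,6,0,0,0,1.57,-1,9,6,0,0,0,1.57,-1,9,6,0,0,0,1.57,-1,9,6,0,0,0,1.57,-1,9,6,0,0,0,1.57,-1,9,6,0,0,0,1.57]}}

```text
time_s: 13.47
ee_pos: [0.6062, 0.0326, 0.2058]
eef_rot: [-3.139, 0.0, 0.119]
force: [0.7, -0.3, 1.0]
grip_width: 0.094
```

```bash
python3 - <<'E'
from m import *
im,d,P=look('wrist','w6.png'); S=st(P); ok=d>0
m=ok&(S[...,2]>.109)&(S[...,2]<.118)&(abs(S[...,0]-.07)<.03)&(abs(S[...,1]-.05)<.06)
print(m.sum(), np.percentile(S[m],[1,99],0) if m.any() else '')
print('goal',O+.0714*ex+.0506*ey)
E
python3 m.py side s6.png
```

```text
13.4667 tcp st [0.0542 0.0427 0.2058] [-3.139  0.     0.119] F [ 0.7 -0.3  1. ] 0.09402995108358286
0.83 ((27.622304916381836, 10.048919677734375), (69.6174545288086, 240.85540771484375), 0.01237722672522068) [[-0.0062 -0.1075  0.036 ]
 [ 0.0616  0.129   0.0398]]
995 [[0.06628313 0.03011873 0.10912732]
 [0.08353001 0.07178639 0.11346454]]
goal [0.62167212 0.04345773 0.        ]
13.5667 tcp st [0.0542 0.0427 0.2058] [-3.139  0.     0.115] F [0.2 0.2 0.1] 0.09401702749073311
0.58 ((28.270511627197266, 10.021987915039062), (239.2938232421875, 72.30249786376953), 89.82272338867188) [[-0.0072 -0.1061  0.0344]
 [ 0.0636  0.1274  0.0419]]
```

View pics/w6.png

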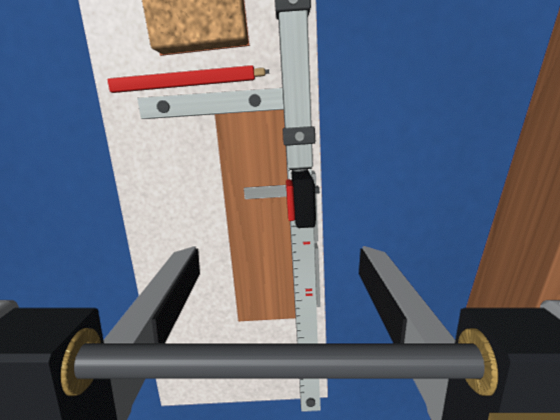

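The wrist view shows the offcut seated in the corner, measured at (27.6, 10.0) mm against a seat of (28, 10) mm. The head is at about (303, 200) px. I descend to it.

Request:
{"op": "carry_out", "data": {"commands": [-1,1.6,1.1,0,0,0,0.068,-1,1.6,1.1,-3,0,0,0.068,-1,1.6,1.1,-6,0,0,0.068,-1,1.6,1.1,-9,0,0,0.068,-1,1.6,1.1,-11.5,0,0,0.068,-1,1.6,1.1,-13,0,0,0.068,-1,1.6,1.1,-13.5,0,0,0.068,-1,1.6,1.1,-13.5,0,0,0.068]}}

```text
time_s: 14.33
ee_pos: [0.6217, 0.0436, 0.0698]
eef_rot: [-3.139, 0.002, 0.173]
force: [-1.0, 0.7, -0.6]
grip_width: 0.0941
```

Request:
{"op": "carry_out", "data": {"commands": [1,0,0,0.1,0,0,0.01,1,0,0,0.1,0,0,0.01,1,0,0,0.1,0,0,0.01,1,0,0,0.1,0,0,0.01,1,0,0,0.1,0,0,0.01,1,0,0,0.1,0,0,0.01,1,0,0,0.1,0,0,0.01,1,0,0,0.1,0,0,0.01,1,0,0,0.1,0,0,0.01,1,0,0,0.1,0,0,0.01,1,0,0,0.1,0,0,0.01,1,0,0,0.1,0,0,0.01], "force": 30}}

```text
time_s: 15.33
ee_pos: [0.626, 0.0443, 0.0708]
eef_rot: [-3.14, -0.01, 0.183]
force: [50.5, 8.7, -28.2]
grip_width: 0.0191
```

Request:
{"op": "carry_out", "data": {"commands": [1,0.1,0.02,0,0,0.01,0,1,0.1,0.02,0,0,0.01,0,1,0.1,0.02,0,0,0.01,0]}}

```text
time_s: 15.58
ee_pos: [0.6268, 0.0445, 0.0707]
eef_rot: [-3.138, 0.001, 0.183]
force: [-1.8, 1.3, 0.6]
grip_width: 0.0181
```

Request:
{"op": "carry_out", "data": {"commands": [1,0.09,-0.5,0,0,0,0,1,0.27,-1.5,0,0,0,0,1,0.45,-2.5,0,0,0,0,1,0.64,-3.5,0,0,0,0,1,0.82,-4.5,0,0,0,0,1,1.0,-5.5,0,0,0,0,1,1.18,-6.5,0,0,0,0,1,1.36,-7.5,0,0,0,0,1,1.55,-8.5,0,0,0,0,1,1.73,-9.5,0,0,0,0,1,1.91,-10.5,0,0,0,0,1,2.0,-11.0,0,0,0,0]}}

```text
time_s: 16.58
ee_pos: [0.6472, -0.0657, 0.0707]
eef_rot: [-3.137, -0.0, 0.183]
force: [3.3, 7.0, 0.4]
grip_width: 0.0178
```

Request:
{"op": "carry_out", "data": {"commands": [1,0.07,-0.4,0,0,0,0,1,0.13,-0.7,0,0,0,0,1,0.16,-0.85,0,0,0,0,1,0.18,-0.95,0,0,0,0,1,0.18,-0.95,0,0,0,0]}}

```text
time_s: 17.0
ee_pos: [0.6487, -0.0737, 0.0707]
eef_rot: [-3.135, 0.0, 0.184]
force: [-3.6, 11.3, 4.2]
grip_width: 0.0178
```

Request:
{"op": "carry_out", "data": {"commands": [1,0.05,-0.15,0,0,0,0,1,0.05,-0.15,0,0,0,0,1,0.05,-0.15,0,0,0,0]}}

```text
time_s: 17.25
ee_pos: [0.6487, -0.0737, 0.0708]
eef_rot: [-3.132, 0.001, 0.185]
force: [-5.6, 10.4, 4.5]
grip_width: 0.0176
```

```bash
python3 - <<'E'
from m import *
look('wrist','w7.png'); im,d,P=look('scene','s7.png'); S=st(P)
for c in ['side','scene']:
    im,d,info_,_=None,None,None,None
    im,d,P,_=shot(c); S=st(P)
    for t in ['grip_mid','pointer_tip','cork_block','tape','mallet','frame','glue','try_square','pencil']:
        for b in nets.silhouettes(c,t)[:1]:
            m=b['region']&(d>0); print(c,t,round(b['confidence'],2),'st' if t in('grip_mid','pointer_tip') else '',(S if t in('grip_mid','pointer_tip') else P)[m].mean(0).round(3),np.median(P[m],0).round(3))
a=cv2.imread('pics/s7.png')[170:290,160:370]; w=cv2.imread('pics/w7.png')
a=cv2.resize(a,None,fx=1.6,fy=1.6,interpolation=cv2.INTER_CUBIC); w=cv2.resize(w,(400,300))
c=np.zeros((300,400+a.shape[1],3),np.uint8); c[:,:400]=w; c[:a.shape[0],400:]=a; cv2.imwrite('pics/c7.png',c)
E
```

```text
17.25 tcp st [ 0.0766 -0.0695  0.0708] [-3.132e+00  1.000e-03  1.850e-01] F [-5.6 10.4  4.5] 0.01755374245627529
0.56 ((27.56011390686035, -17.413795471191406), (69.55262756347656, 185.12217712402344), 0.012776991352438927) [[-0.0062 -0.1077  0.0361]
 [ 0.0617  0.0743  0.0396]]
17.35 tcp st [ 0.0766 -0.0695  0.0707] [-3.132e+00  1.000e-03  1.850e-01] F [-5.4 10.3  4.6] 0.017832185051524962
0.8 ((23.526620864868164, 37.00679016113281), (186.25453186035156, 61.65404510498047), 89.76121520996094) [[-0.0053 -0.0536  0.0341]
 [ 0.0529  0.1294  0.042 ]]
side grip_mid 0.55 st [ 0.069 -0.03   0.074] [ 0.636 -0.052  0.067]
side pointer_tip 0.83 st [ 0.07  -0.027  0.076] [ 0.636 -0.051  0.068]
side cork_block 0.68  [0.503 0.201 0.043] [0.502 0.204 0.047]
side tape 0.94  [0.583 0.506 0.049] [0.582 0.506 0.056]
side mallet 0.55  [0.406 0.516 0.053] [0.437 0.516 0.049]
side frame 0.75  [ 0.633 -0.49   0.011] [ 0.647 -0.476  0.012]
side glue 0.37  [0.584 0.507 0.047] [0.583 0.508 0.055]
side pencil 0.74  [0.49  0.141 0.027] [0.488 0.141 0.026]
scene grip_mid 0.51 st [0.08  0.    0.068] [ 0.638 -0.007  0.066]
scene pointer_tip 0.72 st [0.077 0.003 0.066] [ 0.635 -0.007  0.064]
scene cork_block 0.55  [0.517 0.194 0.045] [0.519 0.194 0.047]
scene tape 0.61  [0.601 0.499 0.044] [0.603 0.498 0.054]
scene mallet 0.93  [0.45  0.505 0.054] [0.478 0.505 0.056]
scene frame 0.68  [ 0.595 -0.518  0.012] [ 0.595 -0.515  0.014]
scene glue 0.88  [ 0.449 -0.529  0.082] [ 0.451 -0.526  0.084]
scene try_square 0.79  [ 0.299 -0.443  0.008] [ 0.318 -0.432  0.005]
scene pencil 0.51  [0.498 0.14  0.026] [0.5   0.141 0.026]
```

View pics/c7.png

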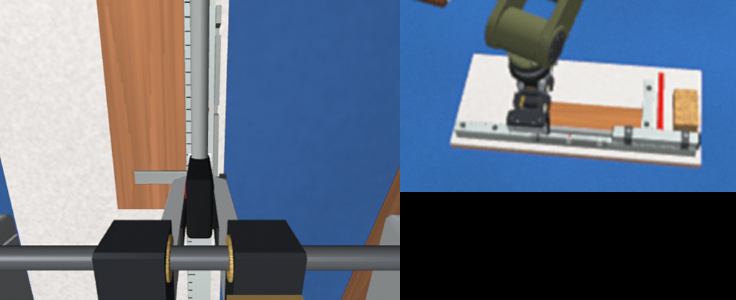

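The gauge head is at the hard stop with the rod fully out. It is still gripped, and the offcut and bystanders have not moved.

```bash
python3 -c "
from station import ctrl,ticket
print(ticket.hand_in()); o=ctrl.get_obs(); print(o['time_s'],o['ee_pos'],o['grip_width'])"
```

```text
the job is handed in; nothing more can be done
None
the job is handed in; nothing more can be done
```

The offcut is seated in the corner against both fences. The gauge was drawn fully out to its second stop and was still gripped there, with the release squeezed, when I handed in. That was at about 17.5 s of the 64 s allowed.

**Offcut:** I squared it against the long fence with the open fingers, slid it into the end fence, then pressed it against the long fence again. Both fences gave firm contact at about 13 N. With both fences in contact its centre measured (27.6, 10.0) mm in the station frame, against a seat of (28, 10) mm, and it was square. After the pull only part of it was visible. Its free end had not moved and it was still square.

**Gauge:** The head was pinched to about 18 mm, which is past the 19 mm squeezed size, probably from pad give. The TCP travelled 120.2 mm and stopped against the hard end, holding with about 10 N. I did not measure the pointer or head position directly at the end, because the networks' figures for the partly hidden head were unreliable. The full draw therefore rests on the TCP travel and the stop contact.

**Other checks:**
- **Wrist force:** It briefly reached about 50 N while the grip closed off-centre, then dropped to near zero once I re-centred.
- **Bystanders:** In the last pictures each was within a few millimetres of its first position, apart from the pencil, which I did not measure at the start but saw lying in place by the end fence. Two low-quality side-camera readings disagreed: it mistook the tape for the glue, and it placed a partly hidden frame 5–6 cm off. The scene camera put both in their original places.

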